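# Hold the touch fob on the tray reader

## Robot

A 7-joint arm with a two-finger parallel gripper is mounted at the origin on the work surface. World frame = base frame: x ahead of the robot, y to its left, z up, the work surface at z = 0. Lengths are in mm, angles in rad, forces in N, time in s.
With the tool pointing down it reaches from about 400 to 875 mm from the base axis. Payload 19.3 kg.
Tool frame: the origin (TCP) lies at the very end of the fingers, on their centre line; the grasp point (between the pads) lies 19 mm behind it (grip_point_offset is the z of the grasp point in the tool frame, in mm); z points along the fingers, x is the direction in which the jaws open and shut, and the axes are right-handed (so a half turn about z gives the same grasp; the last joint's range is limited). The gripper opens to 85 mm and grips with 20 to 120 N. Pads are 22 mm wide; open, the fingers measure 114 mm over their backs; the gripper's body (76 mm by 85 mm) begins 54 mm behind the grasp point. The pads swing forward as they close: fully open they stand 13 mm farther back than shut.
Start: joints at [1.073, 0.521, -0.036, 1.599, 0.021, 1.021, -0.113], TCP at [259.266, -568.678, 197.991] pointing down, gripper open.
Joint ranges: [-2.91, 2.91], [-0.3, 2.13], [-1.5, 1.42], [0.17, 2.43], [-1.26, 4.41], [0.16, 1.93], [-2.52, 2.52]. Speed limits (rad/s): [1.89, 1.89, 2.39, 2.39, 3.01, 3.01, 3.01].

## Interface

Orientations are given as a 3x3 rotation matrix whose columns are the frame's x, y, z axes.
In Python, from workcell import movep, movel, goto_joints, open_gripper, clamp, wait, inverse_kinematics, read_state, camera, PlanningError, finish_job, grip_point_offset gives the robot as it stands. Calls block until the motion is done:
- movep(position, orientation): joint-space move of the TCP to a pose.
- movel(position, frame=None, max_speed=150, guard=None): straight line of the TCP; frame=None keeps the orientation; max_speed is the mean speed in mm/s. With guard (N) it stops when the force on the tool has changed by that much, and returns True; else False.
- goto_joints(angles): joint-space move.
- open_gripper() and clamp(): open the fingers fully, or close them until they stop; the grip force is fixed at half the most.
- wait(seconds).
- inverse_kinematics(position, orientation): joint angles nearest the present ones, or None.
- read_state(): the state.
- camera(name): name is "scene" or "side" or "wrist"; returns a dict with "image" (384x512x3 uint8, blue, green, red), "range_z" (384x512 float32, mm along the optical axis (not along the pixel's ray), 0 where there is no reading), "fx", "fy", "cx", "cy" (pixels), "dist_coeffs" ([k1, k2, p1, p2, k3] as OpenCV has them; the pictures are not rectified), "cam_to_world" (4x4, takes a point from camera to world coordinates). Camera axes: x right, y up, looking along -z (the intrinsics and any distortion apply to the point x, -y, -z); pixel columns grow to the right and rows downward; lengths in mm; the calibration is good to about 2 mm. A picture is of the moment at which its call begins.
A pose or a line that the arm cannot do raises PlanningError and nothing moves.
- finish_job(): hands the job in, once; it reports no verdict.
The state is a dict: "time": time; "qpos": joint angles; "qvel": joint speeds; "joint_efforts": joint torques, N m; "eef_pos": TCP position; "tool_rot": TCP orientation; "ft_force": force on the tool from outside, world axes, zero at the start; "torque": the same for the moment, N m; "finger_gap": finger opening in mm.
Only numpy, scipy, OpenCV 4.12 (cv2) and the standard library are available. Lean on these libraries where they do the work, as an engineer would, in place of code of your own. Each camera call takes 0.05 s, during which the arm holds its last target.

## Task

Pull the tray of the little deck fully out to its stop, so the reader in it is uncovered; then lift the white touch fob from its cork stand and hold its steel tip down on the brass contact in the middle of the blue ring, fob upright and its flat head in line with the two white marks. Press gently, so that the contact sinks about half way and is never rammed, and finish while still holding the fob there, with nothing put down or let go. Leave the pen tumbler, shoe brush, coaster and peg where they are.

Things in the scene. Friction and masses are not known exactly. Their poses are not given: they have to be found in the camera images.
- unit: Fixed cream deck, 200 (x) x 210 (y) x 75 mm high, open at its front; origin at the centre of its underside on the work surface; its -x side is the front, 100 mm from the origin, out of which the tray slides. Its top board and side walls are 12 mm thick. It keeps its place, but place and yaw (up to 0.2 rad) differ from run to run.
- tray (a joint): How far the wooden tray is out, m: 0 shut (front panel flush with the deck's front), 0.13 fully out at its stop. Slides along the deck's -x; starts up to 0.03 out. About 2.5 N of friction; stays where it is left. Front panel 184 mm wide, top edge 56 mm above the work surface; side walls' top edge at 42 mm.
- tray_handle (a point): Middle of the tray's steel bar handle: a level bar 10 mm thick and 90 mm long along the deck's y, its axis 45 mm in front of the front panel (40 mm clear gap) and 45 mm above the work surface; open above and below. Moves with the tray. Axes as the deck's.
- contact_top (a point): Centre of the flat top of the brass spring contact (24 mm across) inside a blue ring (42 mm) on the grey reader (64 x 90 mm, top at 30 mm height) in the tray. 95 mm behind the handle bar along the deck's x, on its middle line; 46 mm above the work surface unpressed; under the deck's top until the tray is out. z up, axes as the deck's; the white marks flank the ring along y.
- contact (a joint): How far the brass contact is pressed down, m: 0 up, 0.012 bottomed. Spring: about 1.2 N to start it moving, then 0.7 N more for each mm (about 5.4 N half way).
- stand: Cork stand for the fob, a fixed block 64 x 64 x 35 mm high; origin at the centre of its underside. In its top is a slot 11 (x) x 17 (y) mm and 28 mm deep, with 7 mm of cork below. Place differs from run to run (left or right of the deck, changing places with the tumbler), yaw up to 0.6 rad.
- fob: White plastic touch fob, 95 mm tall, about 35 g: stem 8 (x) x 14 (y) mm with flat steel tip below; from 55 to 95 mm above the tip a flat head 12 mm thick (x), 36 mm wide (y), a blue dot on each of its two like broad faces. Origin: centre of the tip's end face; z up the stem, y along the head's width. Starts upright in the stand's slot, tip 7 mm above the work surface.
- tumbler: Glass tumbler with three pens, 78 mm across, 95 mm tall, pens up to 142 mm; origin at the centre of its underside. Leave alone.
- brush: Blue plastic shoe brush, 150 x 48 x 43 mm, lying bristles down; origin at the centre of its underside. Leave alone.
- coaster: Round cork coaster, 96 mm across, 8 mm thick, origin at the centre of its underside. Leave alone.
- peg: Steel clothes peg, 72 mm long, 13 mm wide, 10 mm high, lying on the coaster; origin at the centre of its underside. Leave alone.

How it is judged (in metres and radians):
On the way, in this order (a step that is already met when the one before it is completed fails the run):
1. the tray is pulled fully out while the fob still stands in the cork stand (value of joint tray above 0.122 m and z of fob in the frame of stand below 0.02 m), for 0.1 s.
2. the fob is lifted clear of the stand in the fingers (height (world z) of fob above 0.04 m and contact force between the fingers and fob above 1 N and contact force between fob and stand below 0.05 N), for 0.1 s.
At the end, for the whole second after the job is handed in: Tray out within 8 mm of its stop; only fingers and contact bear on the fob, tip within 7 mm of the contact's centre, upright within 0.15 rad, head along the marks within 0.2 rad, contact pressed in 3 to 9.5 mm (1.5 to 11 N), at rest and held so through the last second (value of joint tray above 0.122 m and value of joint contact between 0.003 and 0.0095 m and contact force between fob and unit between 1.5 and 11 N and horizontal distance between fob and contact_top below 0.007 m and distance between fob and contact_top below 0.009 m and angle between fob's own z axis and vertical below 0.15 rad and angle between the y axis of fob and the y axis of contact_top, either way round below 0.2 rad and height (world z) of fob above 0.03 m and linear speed of fob below 0.02 m/s and contact force between the fingers and fob above 1 N and contact force between fob and stand below 0.05 N); the arm keeps its last pose, push and grip.
It fails at once if the fob is rammed against the reader, tray or deck (over 20 N) (contact force between fob and unit above 20 N).
It fails at once if the pen tumbler is shifted or tipped (distance of tumbler from where it was at the start of the episode above 0.03 m or angle between tumbler's own z axis and vertical above 0.3 rad).
It fails at once if the shoe brush is shifted (distance of brush from where it was at the start of the episode above 0.03 m).
It fails at once if the coaster or the peg is shifted (distance of any of coaster, peg from where it was at the start of the episode above 0.03 m).
It also fails if it takes over 64 s, if anything falls off the work surface, if the arm or the gripper's body presses on something with over 40 N, if the wrist force passes 120 N, or if a joint passes its speed limit or range.

## Working session

There is one attempt and no reset: what is moved stays moved. The work goes in short steps, each a Python script; the robot and the scene stay as the last script left them, time stands still between calls to the robot, and variables do not carry over. Pictures are saved under pics/ and viewed, and the job is handed in when it is done.

```bash
mkdir -p pics; ls
cat > h.py <<'E'
import numpy as np, cv2
from workcell import *
def snap(n,f):
    c=camera(n); cv2.imwrite(f'pics/{f}.png',c['image']); np.savez(f'pics/{f}.npz',**{k:np.array(v) for k,v in c.items()}); return c
def load(f): 
    d=np.load(f'pics/{f}.npz'); return {k:d[k] for k in d.files}
def rays(c,px):
    px=np.array(px,float).reshape(-1,1,2)
    K=np.array([[c['fx'],0,c['cx']],[0,c['fy'],c['cy']],[0,0,1]],float)
    u=cv2.undistortPoints(px,K,np.array(c['dist_coeffs'],float)).reshape(-1,2)
    d=np.c_[u[:,0],-u[:,1],-np.ones(len(u))]
    T=np.array(c['cam_to_world']); return T[:3,3],d@T[:3,:3].T,
def onplane(c,px,z):
    o,d=rays(c,px); t=(z-o[2])/d[:,2]; return o+d*t[:,None]
def cloud(c):
    # world xyz per pixel
    H,W=c['range_z'].shape
    vv,uu=np.mgrid[:H,:W]; o,d=rays(c,np.c_[uu.ravel(),vv.ravel()])
    P=o+d*np.array(c['range_z']).reshape(-1,1); P[np.array(c['range_z']).ravel()==0]=np.nan
    return P.reshape(H,W,3)
E
python3 - <<'E'
from h import *
for n in ['scene','side','wrist']:
    c=snap(n,n+'0'); print(n,np.round(c['cam_to_world'],2).tolist(),c['dist_coeffs'])
s=read_state();print(s)
print(grip_point_offset)
E
```

```text
pics
scene [[0.49, -0.57, 0.65, 1134.25], [0.87, 0.34, -0.36, -298.64], [-0.02, 0.74, 0.67, 627.21], [0.0, 0.0, 0.0, 1.0]] [-0.05975857  0.          0.          0.          0.        ]
side [[0.99, 0.09, -0.13, 476.3], [-0.16, 0.6, -0.78, -632.25], [0.01, 0.8, 0.61, 550.5], [0.0, 0.0, 0.0, 1.0]] [-0.08844114  0.          0.          0.          0.        ]
wrist [[0.42, 0.86, 0.3, 335.47], [-0.91, 0.39, 0.14, -532.6], [-0.0, -0.33, 0.95, 374.86], [0.0, 0.0, 0.0, 1.0]] [-0.02665014  0.          0.          0.          0.        ]
{'time': 0.15, 'qpos': array([ 1.07280963,  0.52189733, -0.03635887,  1.59984028,  0.02119713,
        1.02112486, -0.11283955]), 'qvel': array([ 4.20758965e-04, -2.14334332e-03,  2.89532658e-05, -1.64398868e-03,
        1.12869120e-04,  1.80127449e-03, -4.70608722e-04]), 'joint_efforts': array([ 1.25691582e-03, -9.27390432e+01,  1.98028766e+00, -3.70056152e+01,
        1.79669185e-02,  6.39645557e-03,  3.01641080e-05]), 'eef_pos': array([ 259.16081145, -568.43147715,  197.55817455]), 'tool_rot': array([[ 4.14833432e-01, -9.09897280e-01, -4.04632128e-04],
       [-9.09896940e-01, -4.14833627e-01,  7.87359832e-04],
       [-8.84271583e-04,  4.15503538e-05, -9.99999608e-01]]), 'ft_force': array([-0.03301303, -0.19076471, -0.20877061]), 'torque': array([ 0.01834559,  0.00132665, -0.01589605]), 'finger_gap': 85.31803201890132}
-18.700000000000003
```

View pics/scene0.png

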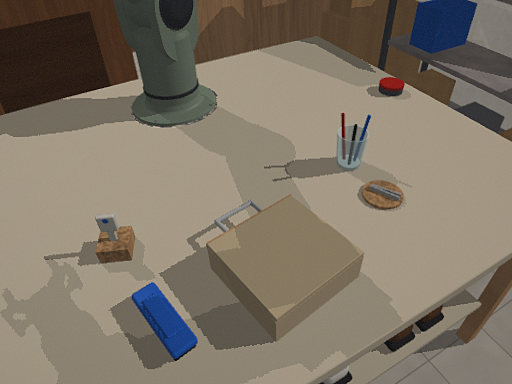

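View pics/side0.png

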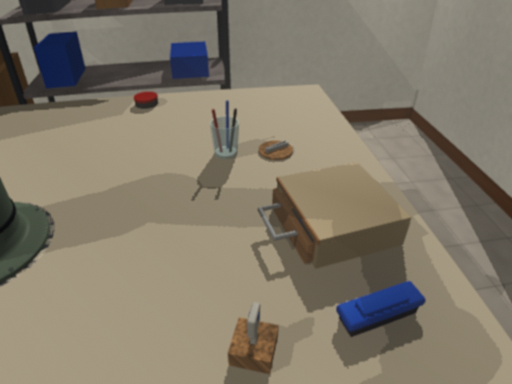

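```bash
python3 - <<'E'
from h import *
for n in ['scene0','side0']:
    c=load(n); P=cloud(c); z=P[...,2]
    img=c['image']; hsv=cv2.cvtColor(img,cv2.COLOR_BGR2HSV)
    def rep(name,m,plane=None):
        nn,lab,st,ce=cv2.connectedComponentsWithStats(m.astype(np.uint8))
        if nn<2: print(name,'none');return
        k=1+np.argmax(st[1:,4]); mm=lab==k
        p=P[mm]; p=p[~np.isnan(p[:,0])]
        r=cv2.minAreaRect(p[:,:2].astype(np.float32))
        print(n,name,st[k],np.round(np.median(p,0),1),'rect',np.round(r[0],1),np.round(r[1],1),round(r[2],2))
        return mm
    inb=(P[...,0]>350)&(P[...,0]<1000)&(abs(P[...,1])<450)
    top=rep('deck',inb&(z>69)&(z<81))
    if top is not None:
        cnt=max(cv2.findContours(top.astype(np.uint8),cv2.RETR_EXTERNAL,cv2.CHAIN_APPROX_NONE)[0],key=cv2.contourArea)
        w=onplane(c,cnt.reshape(-1,2),75)[:,:2].astype(np.float32); r=cv2.minAreaRect(w); print('  ray rect',r)
    cork=(hsv[...,0]>5)&(hsv[...,0]<18)&(hsv[...,1]>120)
    rep('standtop',inb&(z>29)&(z<40)&(hsv[...,0]<18)&(hsv[...,1]>100)&(P[...,1]<-100))
    rep('fobtop',inb&(z>60)&(z<110)&(P[...,1]<-150)&(P[...,0]<650))
    rep('brush',inb&(hsv[...,0]>105)&(hsv[...,0]<125)&(hsv[...,1]>150))
    rep('handle',inb&(z>38)&(z<56)&(P[...,0]<590)&(P[...,1]>-120)&(P[...,1]<200))
E
python3 - <<'E'
import cv2
a=cv2.imread('pics/scene0.png')[190:290,80:280];b=cv2.imread('pics/side0.png')[190:384,210:340]
cv2.imwrite('pics/s1.png',cv2.resize(a,None,fx=4,fy=4,interpolation=2));cv2.imwrite('pics/s2.png',cv2.resize(b,None,fx=3,fy=3,interpolation=2))
E
```

```text
scene0 deck [  206   195   158   126 10268] [765.5 -56.7  75.5] rect [750.1 -46.3] [204.  211.2] 9.12
  ray rect ((751.0665283203125, -47.158546447753906), (206.5703887939453, 213.19943237304688), 9.029742240905762)
scene0 standtop [ 95 226  37  29 648] [ 537.4 -316.1   35.2] rect [ 528.2 -316. ] [65.3 66.4] 67.23
scene0 fobtop [ 95 213  24  20 345] [ 532.1 -316.    87.9] rect [ 528.2 -315.2] [35.5 14.7] 65.06
scene0 brush [ 132  283   65   76 2208] [ 760.9 -285.8   38.8] rect [ 747.4 -286.5] [149.2  46.7] 10.86
scene0 handle [238 201  15   7  22] [588.1 -39.3  49.1] rect [587.6 -42.3] [ 5.8 33.8] 6.95
side0 deck [ 276  162  136   81 6385] [742.2 -65.7  74.8] rect [747.8 -46.4] [203.6 213.8] 9.58
  ray rect ((745.8890991210938, -50.10246276855469), (203.525146484375, 215.6699981689453), 9.493014335632324)
side0 standtop [ 228  318   50   47 1426] [ 524.9 -323.3   35.2] rect [ 525.7 -316. ] [64.5 64.1] 68.27
side0 fobtop [247 302  13  37 366] [ 523.8 -324.9   99.6] rect [ 525.3 -316.1] [36.3 13.3] 66.93
side0 brush [ 338  282   86   49 2183] [ 734.7 -293.9   38.6] rect [ 742.5 -287.8] [146.7  46.1] 10.88
side0 handle [257 206  12  25  94] [586.2 -53.   48.8] rect [584.3 -58.2] [11.4 72.9] 0.36
```

View pics/s1.png

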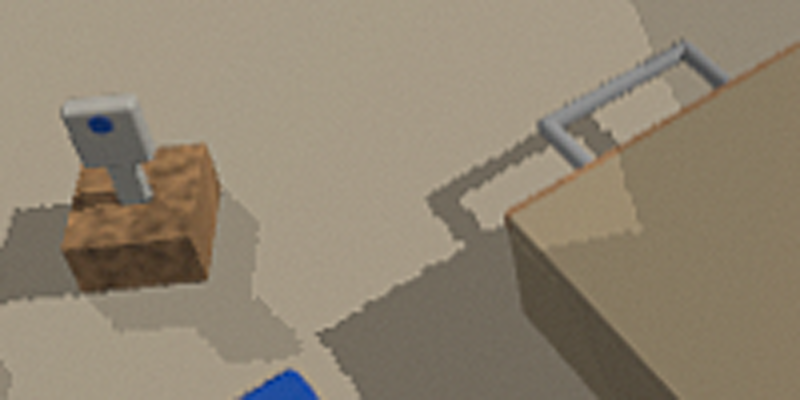

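View pics/s2.png

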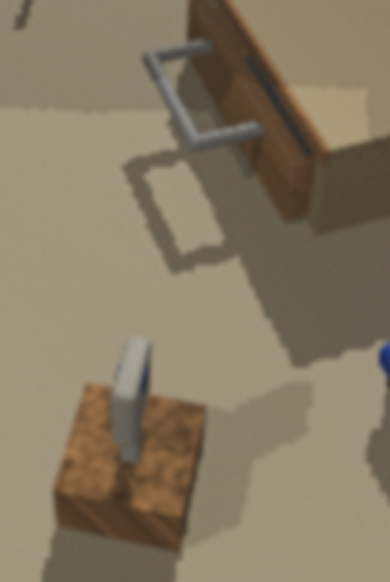

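```bash
cat >> h.py <<'E'
def R(deg):
    a=np.radians(deg);c,s=np.cos(a),np.sin(a)
    return np.array([[c,s,0],[s,-c,0],[0,0,-1.]])
DY=9.3
ux=np.array([np.cos(np.radians(DY)),np.sin(np.radians(DY)),0]); uy=np.array([-ux[1],ux[0],0])
DC=np.array([748.5,-47,0])
E
python3 - <<'E'
from h import *
for n,px in [('scene0',[(216.2,221.2),(251.2,201.2)]),('side0',[(260,209.3),(275.7,236)])]:
    p=onplane(load(n),px,47); m=p.mean(0); print(np.round(p,1).tolist(), 'in deck', (m-DC)@ux,(m-DC)@uy)
h=DC+ux*(-165); 
for a in (DY+90,DY-90,DY,DY+180,-24,156):
    for p in ([575,-75,150],[527,-316,150]):
        print(a,p,inverse_kinematics(np.array(p,float),R(a)))
E
```

```text
[[601.1, -116.9, 47.0], [585.3, -26.3, 47.0]] in deck -157.27163545627545 0.811058846113956
[[584.1, -30.5, 47.0], [600.1, -114.0, 47.0]] in deck -158.43500152879693 0.3511740768345412
99.3 [575, -75, 150] [ 0.55704161  0.60858952 -0.7704758   1.74179084  0.49439463  0.99574782
  1.33247333]
99.3 [527, -316, 150] [ 0.93034526  0.65352773 -0.74040096  1.64894025  0.49680963  1.03627761
  1.76632798]
-80.7 [575, -75, 150] [ 0.1584842   0.50943465 -0.18313258  1.76322982  0.11554777  0.8793644
 -1.4841722 ]
-80.7 [527, -316, 150] [ 0.46606068  0.55665821 -0.03263186  1.67536606  0.02183707  0.90992278
 -0.98353312]
9.3 [575, -75, 150] [ 0.40857674  0.55254975 -0.54134671  1.74951156  0.34285804  0.93482368
 -0.11106438]
9.3 [527, -316, 150] [ 0.7033088   0.57934296 -0.3821106   1.66160189  0.25370342  0.94987954
  0.39149623]
189.3 [575, -75, 150] [-0.46920069  0.62673886  0.74436782  1.79628217 -0.52063161  0.92535352
 -2.47534828]
189.3 [527, -316, 150] [ 0.21251411  0.58317463  0.34383023  1.68979393 -0.23737606  0.90983673
 -2.32889903]
-24 [575, -75, 150] [ 0.32252585  0.53180778 -0.41566014  1.75416124  0.26223339  0.91057366
 -0.62301999]
-24 [527, -316, 150] [ 0.61628124  0.56566838 -0.25265612  1.66662796  0.16785363  0.93058758
 -0.11807756]
156 [575, -75, 150] [ 0.81103951  0.84347196 -1.27581764  1.72991044  0.85457872  1.24532386
  2.03954843]
156 [527, -316, 150] [-0.11897071  0.75784928  0.92238003  1.7066555  -0.69029354  1.03600368
 -2.51680649]
```

Run:
```python
from h import *
clamp()
g=DC-133*ux
movep(g+[0,0,140],R(DY-90))
print(read_state()['time'],read_state()['eef_pos'])
print(movel(g+[0,0,30],max_speed=100,guard=8), read_state()['eef_pos'],read_state()['ft_force'],read_state()['finger_gap'])
snap('side','side1');snap('wrist','w1')
```

```text
3.125 [617.14624774 -69.66542852 140.06230889]
False [617.64372855 -68.48830914  30.60932682] [-0.27446082  0.11917652  0.24456147] -0.22071864763661364
```

View pics/side1.png

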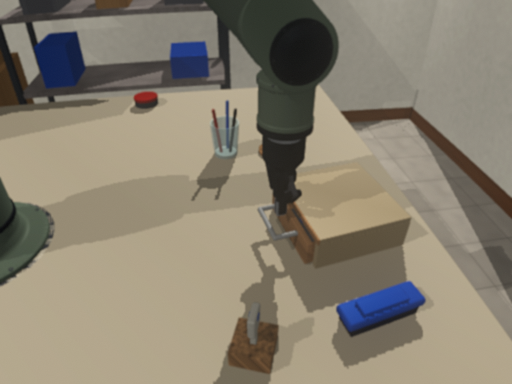

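Run:
```python
from h import *
def go(d,sp,gd):
    r=movel(DC+d*ux+[0,0,30],max_speed=sp,guard=gd); s=read_state()
    print(d,r,(s['eef_pos']-DC)@ux,s['ft_force']@ux,s['time'])
    return r
r=go(-247,60,12)
if not r: go(-280,25,9)
snap('side','side2');snap('scene','scene2')
```

```text
-247 False -246.8051091909244 -0.15804483685276646 6.525
-280 False -279.87804294258666 0.1753851663149278 7.9917
```

View pics/scene2.png

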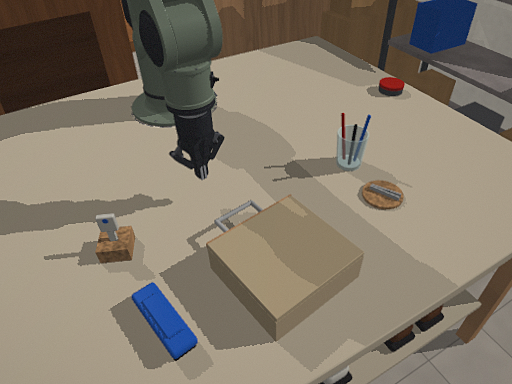

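View pics/side2.png

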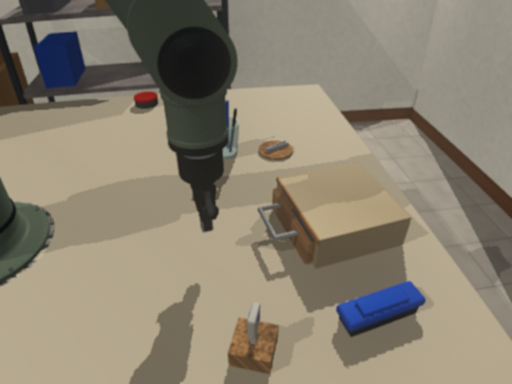

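```bash
python3 - <<'E'
from h import *
s=read_state();print(s['eef_pos'],s['tool_rot'].round(3).tolist(),s['qpos'],s['finger_gap'])
c=load('side2');print(onplane(c,[(206,228)],30))
c=load('scene2');print(onplane(c,[(203,178)],30))
c=load('side1');print(onplane(c,[(278,207)],30))
P=cloud(load('side2'));print(P[228,206],P[222,206])
P=cloud(load('scene2'));print(P[177,203],P[170,203])
import numpy as np
E
python3 - <<'E'
import cv2
a=cv2.imread('pics/side1.png')[130:280,220:350]
cv2.imwrite('pics/s3.png',cv2.resize(a,None,fx=4,fy=4,interpolation=2))
E
```

```text
[472.25789134 -92.19976367  29.98262823] [[0.162, -0.987, 0.0], [-0.987, -0.162, 0.0], [-0.0, -0.0, -1.0]] [ 0.18008894  0.57166438 -0.14480933  2.09312074  0.16743971  0.48736124
 -1.49859425] -0.30081114223614297
[[470.27329904 -51.70712137  30.        ]]
[[438.94089538 -79.4336634   30.        ]]
[[627.29286643  -8.61728329  30.        ]]
[ 470.80653327 -103.11511254   76.09085226] [ 471.92357031 -103.56103204   90.98387949]
[485.31138761 -93.69464542  72.59363413] [485.04668627 -91.14602416  91.43651121]
```

View pics/s3.png

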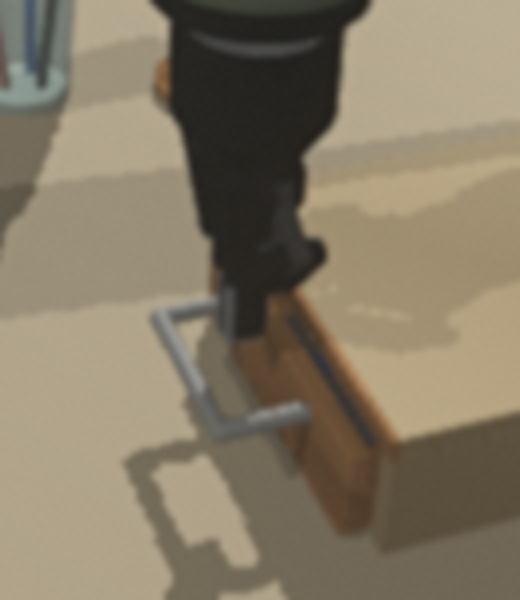

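View pics/w1.png

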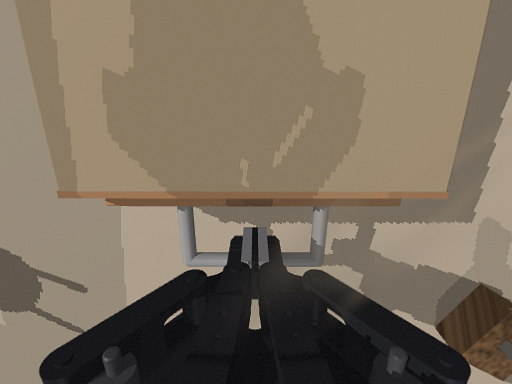

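Run:
```python
from h import *
for n in ['wrist0','w1']:
    c=load(n);P=cloud(c);print(n,c['cam_to_world'][:3,3]);
    for y,x in [(100,250),(150,250),(30,100),(350,20),(20,20),(380,500),(330,450),(240,250),(250,258),(233,250),(230,260),(238,262),(258,220)]: print((x,y),P[y,x].round(1),end=' ')
    print()
for n in ['scene2','side2']:
    P=cloud(load(n)); 
    m=(abs(P[...,0]-480)<60)&(abs(P[...,1]+92)<60)&(P[...,2]>15)
    q=P[m]; print(n,q[q[:,2].argsort()][:8].round(1).tolist())
```

```text
wrist0 [ 335.47335247 -532.59724123  374.86192609]
(250, 100) [ 325.9 -530.     1.2] (250, 150) [ 264.1 -557.8    1.5] (100, 30) [ 325.4 -324.     2.1] (20, 350) [ 241.1 -498.5  318.2] (20, 20) [ 295.9 -227.1    2.4] (500, 380) [ 296.7 -624.5  325.9] (450, 330) [ 296.5 -620.2  310.3] (250, 240) [ 131.4 -617.6    1.4] (258, 250) [ 119.7 -637.1    1. ] (250, 233) [ 142.8 -612.5    1.1] (260, 230) [ 154.9 -624.3    2.5] (262, 238) [ 143.1 -633.3    2.3] (220, 258) [  80.4 -586.6    2. ] 
w1 [700.25123536 -53.9489995  208.12716662]
(250, 100) [697.4 -52.3  75.6] (250, 150) [673.9 -56.   77.2] (100, 30) [716.4  18.3  75.7] (20, 350) [401.7 155.7   1.3] (20, 20) [715.1  52.9  77.4] (500, 380) [ 440.5 -385.9    1. ] (450, 330) [ 518.6 -277.    14.4] (250, 240) [628.  -63.5  84.7] (258, 250) [628.5 -67.5  94. ] (250, 233) [627.8 -63.4  77. ] (260, 230) [628.5 -69.   73.1] (262, 238) [628.5 -69.9  81.6] (220, 258) [590.5 -47.8  50.4] 
scene2 [[482.9, -98.6, 64.2], [484.2, -96.7, 64.3], [483.7, -91.6, 64.7], [483.1, -86.4, 64.9], [479.5, -99.5, 65.0], [482.5, -98.1, 66.6], [484.9, -94.3, 66.7], [484.1, -89.0, 66.8]]
side2 [[475.7, -97.6, 62.9], [466.3, -99.3, 63.3], [464.5, -99.3, 63.5], [472.0, -97.8, 63.6], [479.6, -96.3, 63.6], [473.9, -99.1, 64.5], [481.4, -97.6, 64.6], [470.2, -98.9, 64.8]]
```

View pics/wrist0.png

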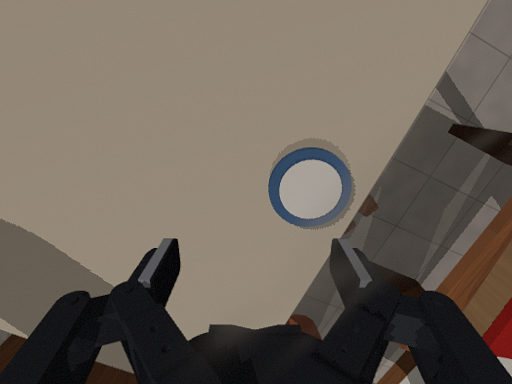

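Run:
```python
from h import *
P=cloud(load('wrist0'));s=P[200:384,100:420].reshape(-1,3);s=s[(abs(s[:,0]-259)<80)&(abs(s[:,1]+568)<80)&(s[:,2]>150)];print('open tip min z vs TCP 197.6:',np.sort(s[:,2])[:5])
g=DC-133*ux
movel(DC-280*ux+[0,0,130],max_speed=200)
movel(g+[0,0,130],max_speed=200)
try: r=movel(g+[0,0,-1],max_speed=80,guard=8)
except PlanningError as e: print('PE',e)
else: s=read_state();print(r,s['eef_pos'],s['ft_force'],s['time'])
snap('side','side3')
P=cloud(load('side3'));q=P.reshape(-1,3)
P=cloud(snap('scene','scene3'))
import cv2
a=cv2.imread('pics/side3.png')[130:280,220:350]
cv2.imwrite('pics/s4.png',cv2.resize(a,None,fx=4,fy=4,interpolation=2))
```

```text
open tip min z vs TCP 197.6: [244.55121489 244.66126303 245.02261168 245.28324829 245.63368055]
False [ 6.17507533e+02 -6.85246641e+01 -5.70095360e-01] [ 0.74288501 -0.28424651  0.28054539] 11.4167
```

View pics/s4.png

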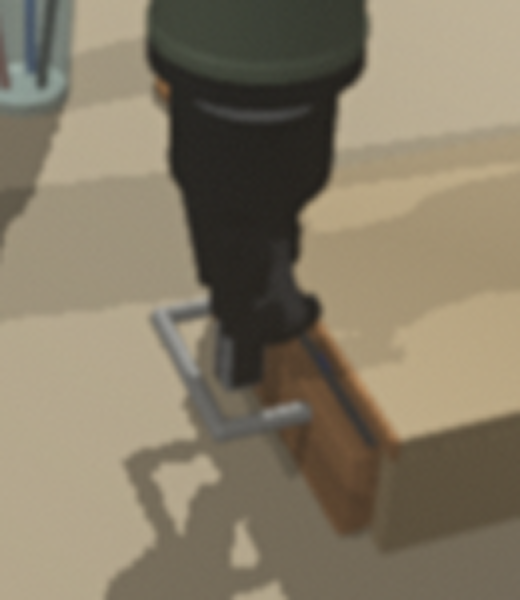

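The fingertips really end about 34 mm short of the reported TCP: I read about 63.5 mm shut with the TCP at 30, and 47 mm short when open. I'm allowing for that. The tip is now inside the handle loop at about z 33.

Run:
```python
from h import *
def go(d,sp,gd):
    r=movel(DC+d*ux+[0,0,-1],max_speed=sp,guard=gd); s=read_state()
    print(d,r,(s['eef_pos']-DC)@ux,s['ft_force'].round(2),s['ft_force']@ux,s['time'])
    return r
r=go(-165,60,15)
if abs(read_state()['ft_force']@ux)>1 and not r:
    if not go(-245,60,15): go(-275,20,9)
snap('side','side4');snap('scene','scene4')
```

```text
-165 False -165.05768774185935 [ 0.17 -0.22  0.73] 0.1339754585768235 12.2
```

View pics/side4.png

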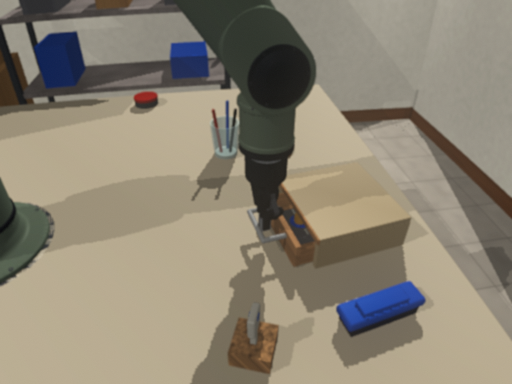

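Run:
```python
from h import *
def go(d,sp,gd):
    r=movel(DC+d*ux+[0,0,-1],max_speed=sp,guard=gd); s=read_state()
    print(d,r,(s['eef_pos']-DC)@ux,s['ft_force'].round(2),s['ft_force']@ux,s['time'])
    return r
if not go(-245,60,15): go(-275,20,9)
snap('side','side5');snap('scene','scene5')
```

```text
-245 False -245.1369240682886 [ 0.95  0.31 -0.23] 0.9826249733177095 13.7833
-275 True -257.7714376202714 [2.35 0.33 1.2 ] 2.3687996935591427 14.5917
```

View pics/side5.png

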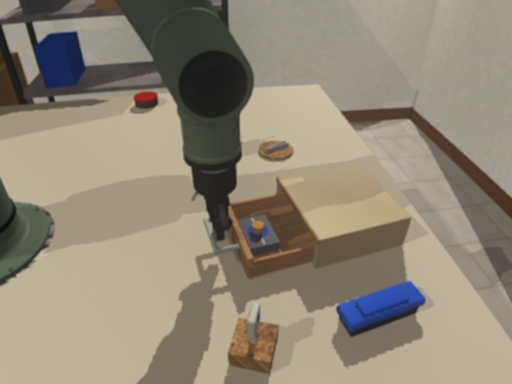

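View pics/scene5.png

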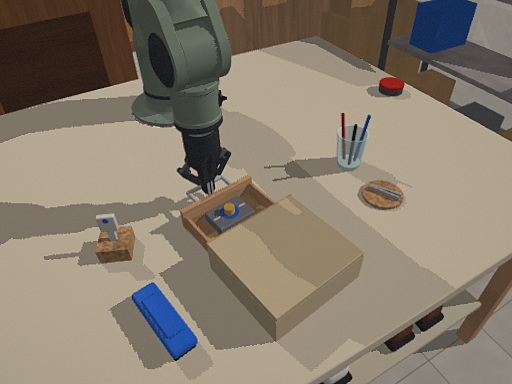

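```bash
python3 - <<'E'
from h import *
movel(DC-251*ux+[0,0,-1],max_speed=60)
movel(DC-251*ux+[0,0,150],max_speed=200)
open_gripper()
movep(np.array([527,-316,150.]),R(-24))
for n in ['scene','side','wrist']: snap(n,n+'6')
print(read_state()['time'],read_state()['eef_pos'])
E
cat > meas.py <<'E'
from h import *
import sys
for n in sys.argv[1:]:
    c=load(n);hsv=cv2.cvtColor(c['image'],cv2.COLOR_BGR2HSV);P=cloud(c)
    inb=(abs(P[...,0]-571)<90)&(abs(P[...,1]+76)<90)&(P[...,2]>20)
    for nm,m,z in [('brass',(hsv[...,0]>8)&(hsv[...,0]<35)&(hsv[...,1]>190)&inb&(P[...,2]>42.5),46),('blue',(hsv[...,0]>100)&(hsv[...,0]<130)&(hsv[...,1]>150)&inb,30)]:
        nn,lab,st,ce=cv2.connectedComponentsWithStats(m.astype(np.uint8))
        if nn<2: print(n,nm,'none');continue
        k=1+np.argmax(st[1:,4]);cn=cv2.findContours((lab==k).astype(np.uint8),0,1)[0]; cn=max(cn,key=len)
        w=onplane(c,cn.reshape(-1,2),z)[:,:2].astype(np.float32)
        q=P[lab==k];r=cv2.minEnclosingCircle(w); print(n,nm,st[k],'circ',np.round(r[0],1),round(r[1],1),'medz',np.median(q[:,2]).round(1),'deckx',(np.r_[r[0],0]-DC)@ux,(np.r_[r[0],0]-DC)@uy)
E
python3 meas.py scene6 side6 wrist6
```

```text
18.0 [ 527.39604278 -315.00258399  150.15409148]
scene6 brass none
scene6 blue [220 206  19  12  89] circ [571.8 -74.5] 20.8 medz 30.5 deckx -178.84618094234816 1.4437945117463085
side6 brass none
side6 blue [251 234   7   3  12] circ [562.6 -86.9] 6.6 medz 30.6 deckx -189.92014625105548 -9.345879509046206
wrist6 brass none
wrist6 blue none
```

View pics/wrist6.png

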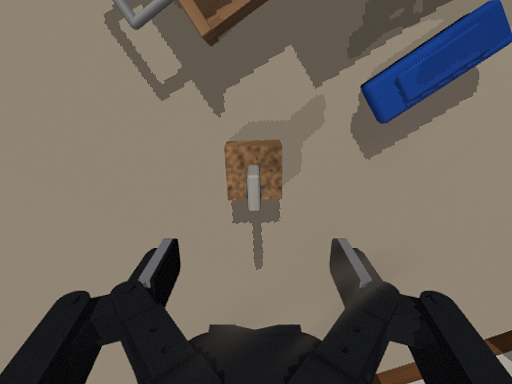

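View pics/side6.png

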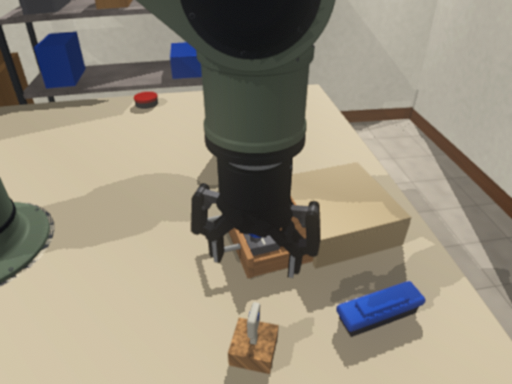

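View pics/scene6.png

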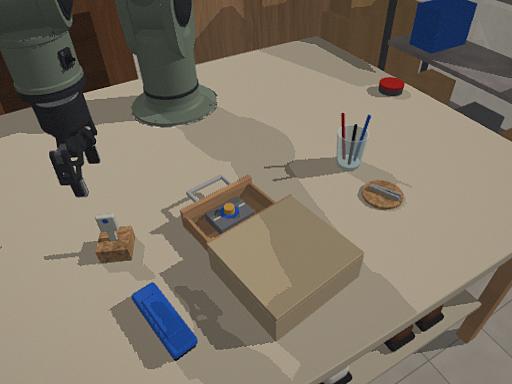

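```bash
python3 - <<'E'
from h import *
c=load('wrist6');P=cloud(c);m=(P[...,2]>90)&(P[...,2]<115)&(abs(P[...,0]-527)<50)&(abs(P[...,1]+316)<50)
q=P[m];print(len(q),cv2.minAreaRect(q[:,:2].astype(np.float32)),q[:,2].mean())
mt=(P[...,2]>98)&m
cn=max(cv2.findContours(mt.astype(np.uint8),0,1)[0],key=len);print('top ray',cv2.minAreaRect(onplane(c,cn.reshape(-1,2),102)[:,:2].astype(np.float32)))
m=(P[...,2]>31)&(P[...,2]<38)&(abs(P[...,0]-527)<60)&(abs(P[...,1]+316)<60);print('stand',cv2.minAreaRect(P[m][:,:2].astype(np.float32)))
c=load('scene6');P=cloud(c);hsv=cv2.cvtColor(c['image'],cv2.COLOR_BGR2HSV)
m=(hsv[...,0]<35)&(hsv[...,1]>170);m[:200]=0;m[222:]=0;m[:,:215]=0;m[:,240:]=0
mm=m&(P[...,2]>40);print(mm.sum(),m.sum());q=P[mm];print(q[:,2].round(1)); q=q[q[:,2]>43.5];print(cv2.minEnclosingCircle(q[:,:2].astype(np.float32)))
for n,px in []: pass
E
python3 - <<'E'
import cv2
a=cv2.imread('pics/scene6.png')[170:250,170:300];b=cv2.imread('pics/side5.png')[190:280,200:330]
cv2.imwrite('pics/s6.png',cv2.vconcat([cv2.resize(a,(780,480),interpolation=2)]))
E
```

```text
527 ((525.6970825195312, -313.6019592285156), (34.86581039428711, 12.914373397827148), 66.00662994384766) 102.20625572289894
top ray ((525.9547729492188, -313.0689392089844), (35.697322845458984, 12.606042861938477), 66.47777557373047)
stand ((525.4375, -314.1355285644531), (64.45772552490234, 63.47719192504883), 67.94593048095703)
30 46
[45.9 44.9 44.5 46.3 44.8 44.5 44.5 43.8 43.8 48.3 46.3 45.8 44.6 44.7
 45.7 45.9 47.  44.9 44.8 45.4 45.7 45.2 46.6 44.9 44.7 44.5 42.6 42.2
 42.3 41.9]
((574.6055297851562, -75.89079284667969), 10.950037002563477)
```

View pics/s6.png

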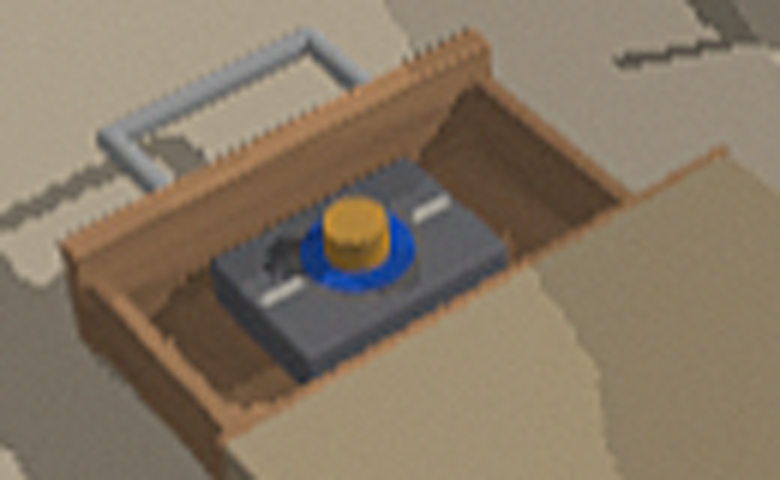

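Run:
```python
from h import *
p=np.array([526,-314.3,0])
movel(p+[0,0,149],frame=R(-23.7))
print(movel(p+[0,0,29],max_speed=100,guard=8),read_state()['ft_force'])
snap('side','side7')
clamp(); wait(0.2)
s=read_state();print(s['eef_pos'],s['ft_force'],s['finger_gap'],s['time'])
snap('side','side8');snap('scene','scene8')
a=cv2.imread('pics/side8.png')[230:384,180:330]
cv2.imwrite('pics/s8.png',cv2.resize(a,None,fx=3.8,fy=3.8,interpolation=2))
```

```text
False [-0.56745552  0.02233581 -0.75718493]
[ 526.00501383 -314.32663854   29.09107612] [-1.46494079 -0.39529564  4.36205845] 11.45159959794445 20.5083
```

View pics/s8.png

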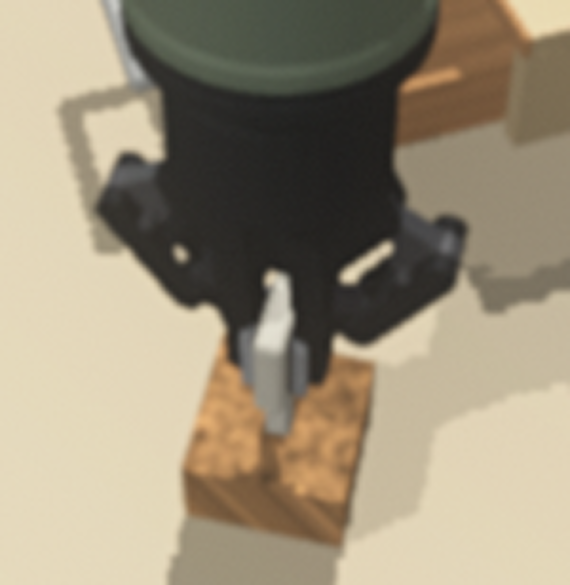

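View pics/scene8.png

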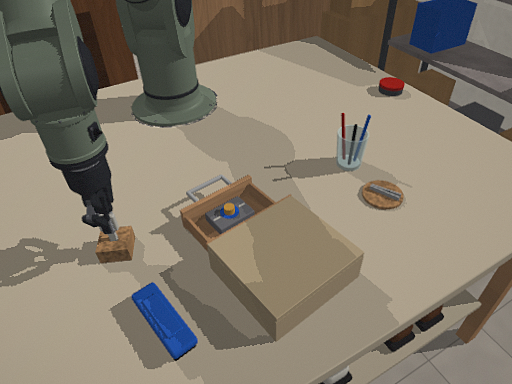

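Run:
```python
from h import *
movel([526,-314.3,140],max_speed=120)
s=read_state();print(s['finger_gap'],s['ft_force'],s['time'])
snap('scene','scene9a')
movep(np.array([571.5,-75.5,120.]),R(DY))
wait(0.3)
s=read_state();print(s['eef_pos'],s['finger_gap'],s['ft_force'],s['time'])
for n in ['scene','side','wrist']: snap(n,n+'9')
a=cv2.resize(cv2.imread('pics/side9.png')[130:290,170:340],(640,600),interpolation=2)
cv2.imwrite('pics/s9.png',a)
a=cv2.resize(cv2.imread('pics/scene9.png')[90:250,150:320],(640,600),interpolation=2)
cv2.imwrite('pics/s9b.png',a)
```

```text
11.549819505555805 [-0.67803802 -0.34833586 -0.51201554] 21.6833
[571.47378578 -76.38908889 120.02714984] 11.237228291198978 [-0.3904032   0.43656224  0.39634228] 23.0
```

View pics/s9.png

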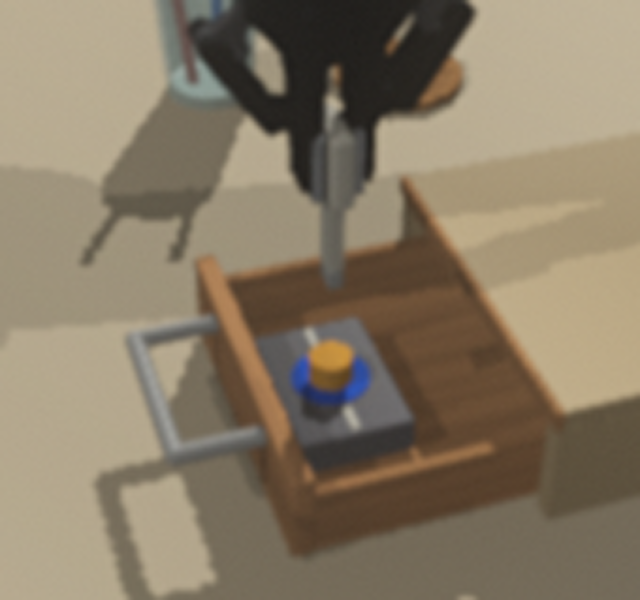

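View pics/s9b.png

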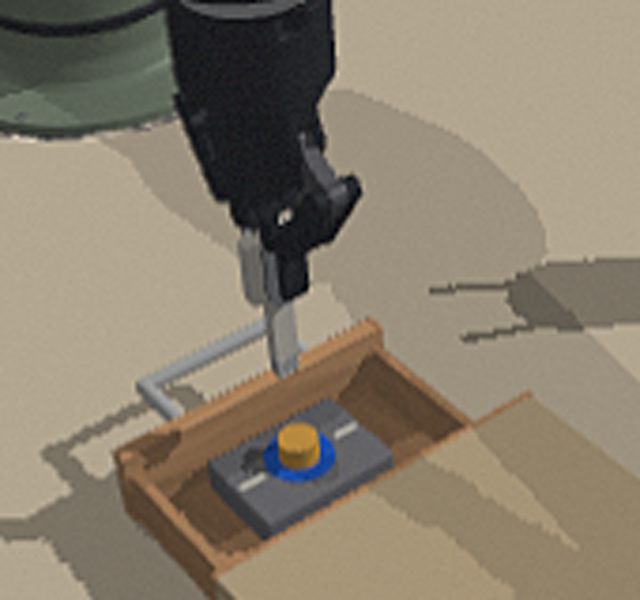

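View pics/wrist9.png

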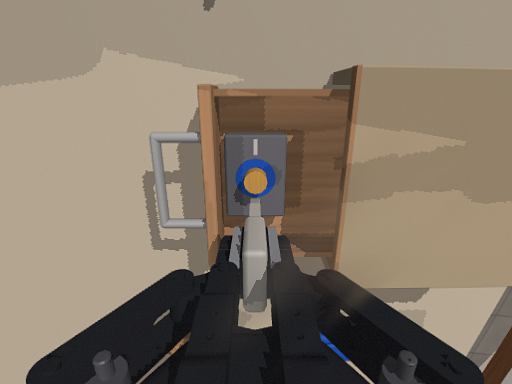

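Run:
```python
from h import *
for n,b,t in [('side9',(257.9,224.7),(258.3,204)),('scene9',(229.2,206.5),(226.2,187))]:
    c=load(n);P=cloud(c);H=cv2.cvtColor(c['image'],cv2.COLOR_BGR2HSV)
    q=onplane(c,[b],46)[0];print(n,'brass',q.round(1),'deck',(q-DC)@ux,(q-DC)@uy)
    # brass mask bounded
    m=(H[...,0]<35)&(H[...,0]>8)&(H[...,1]>150);k=np.zeros_like(m);k[int(b[1])-12:int(b[1])+14,int(b[0])-12:int(b[0])+12]=1;m&=k>0
    for zz in (44,):
        p=P[m&(P[...,2]>zz)&(P[...,2]<49)];print('  depth brass',len(p),np.round(cv2.minEnclosingCircle(p[:,:2].astype(np.float32)),1) if 0 else cv2.minEnclosingCircle(p[:,:2].astype(np.float32)))
    # fob stem points
    f=(abs(P[...,0]-571)<25)&(abs(P[...,1]+76)<25)&(P[...,2]>85)&(P[...,2]<130)
    q=P[f];print('  fob minz',np.sort(q[:,2])[:6].round(1))
    for lo,hi in ((90,105),(105,120),(120,132)):
        w=q[(q[:,2]>lo)&(q[:,2]<hi)]
        if len(w): print('   ',lo,len(w),w.mean(0).round(1),'deck mean',((w-DC)@ux).mean().round(1),((w-DC)@uy).mean().round(1),'range',((w-DC)@ux).min().round(1),((w-DC)@ux).max().round(1),((w-DC)@uy).min().round(1),((w-DC)@uy).max().round(1))
c=load('wrist9');P=cloud(c);H=cv2.cvtColor(c['image'],cv2.COLOR_BGR2HSV)
m=(H[...,0]<35)&(H[...,0]>8)&(H[...,1]>150)&(P[...,2]>43)&(P[...,2]<50);m[:165]=0;m[200:]=0;m[:,:240]=0;m[:,275:]=0
p=P[m];r=cv2.minEnclosingCircle(p[:,:2].astype(np.float32));print('wrist brass',len(p),r,(np.r_[r[0],0]-DC)@ux,(np.r_[r[0],0]-DC)@uy)
# fob head top
m=(P[...,2]>185)&(P[...,2]<205)&(abs(P[...,0]-571)<30)&(abs(P[...,1]+76)<30);m[:,:240]=0;m[:,270:]=0
p=P[m];r=cv2.minAreaRect(p[:,:2].astype(np.float32));print('head top',r,np.median(p[:,2]),(np.r_[r[0],0]-DC)@ux,(np.r_[r[0],0]-DC)@uy)
s=read_state()['eef_pos'];print('tcp deck',(s-DC)@ux,(s-DC)@uy)
```

```text
side9 brass [572.1 -75.8  46. ] deck -178.68373429930847 0.11367755932495686
  depth brass 66 ((571.2354736328125, -76.94993591308594), 11.871781349182129)
  fob minz [ 99.   99.6  99.9 100.3 101.2 101.3]
    90 16 [570.1 -81.3 102. ] deck mean -181.6 -5.0 range -184.2 -177.5 -9.8 4.6
    105 41 [570.3 -81.5 113.2] deck mean -181.4 -5.3 range -184.2 -175.8 -9.6 5.3
    120 29 [570.4 -81.7 125.3] deck mean -181.4 -5.4 range -184.2 -175.6 -9.3 4.4
scene9 brass [574.7 -74.3  46. ] deck -175.91749806067824 1.11981077853255
  depth brass 60 ((574.56884765625, -76.47676086425781), 12.602295875549316)
  fob minz [97.  99.3 99.6 99.6 99.7 99.9]
    90 19 [576.7 -79.  101.5] deck mean -174.7 -3.8 range -179.1 -172.1 -9.9 5.1
    105 45 [576.3 -79.5 112.9] deck mean -175.2 -4.2 range -181.6 -172.3 -10.6 3.5
    120 29 [576.7 -78.9 125.1] deck mean -174.7 -3.7 range -181.2 -171.7 -10.3 4.9
wrist brass 422 ((571.5235595703125, -73.3194351196289), 11.882044792175293) -178.90353319197993 2.6265840183050018
head top ((571.1143798828125, -75.13923645019531), (14.36787223815918, 36.110374450683594), 8.970196723937988) 193.7681627471098 -179.60142135429538 0.8968276735287067
tcp deck -179.33889214393045 0.16267194238470145
```

Run:
```python
from h import *
p=DC+(-179.3+0.5)*ux+2.1*uy
movel(p+[0,0,120],max_speed=40)
movel(p+[0,0,74],max_speed=60,guard=6)
wait(0.3)
f0=np.mean([ (read_state()['ft_force'],wait(0.02))[0] for _ in range(10)],0);print('f0',f0,read_state()['eef_pos'])
r=movel(p+[0,0,62],max_speed=8,guard=5)
wait(0.3)
f=np.mean([ (read_state()['ft_force'],wait(0.02))[0] for _ in range(15)],0)
print(r,f-f0,read_state()['eef_pos'],read_state()['time'])
for n in ['scene','side','wrist']: snap(n,n+'10')
a=cv2.resize(cv2.imread('pics/side10.png')[130:290,170:340],(640,600),interpolation=2)
cv2.imwrite('pics/s10.png',a)
a=cv2.resize(cv2.imread('pics/scene10.png')[90:250,150:320],(640,600),interpolation=2)
cv2.imwrite('pics/s10b.png',a)
```

```text
f0 [ 0.07364562 -0.03062    -0.26231732] [571.74298317 -73.8620818   74.09316649]
True [ 1.40408794 -0.25877284  4.81058728] [571.55090273 -73.82801165  62.25785819] 26.6667
```

View pics/s10.png

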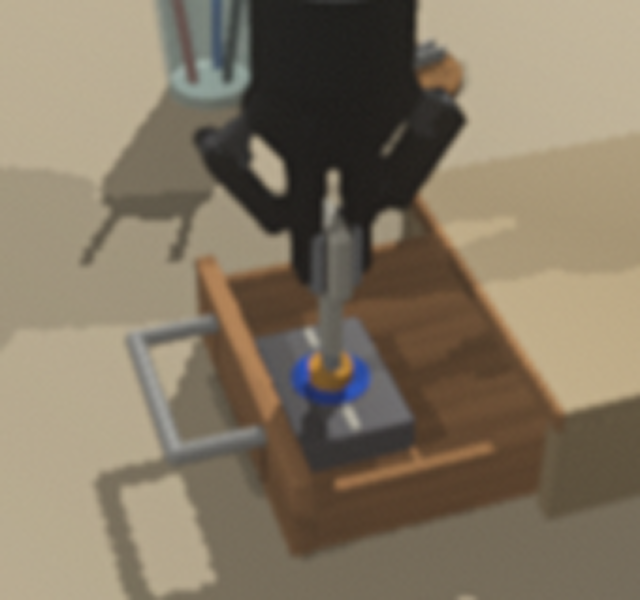

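View pics/s10b.png

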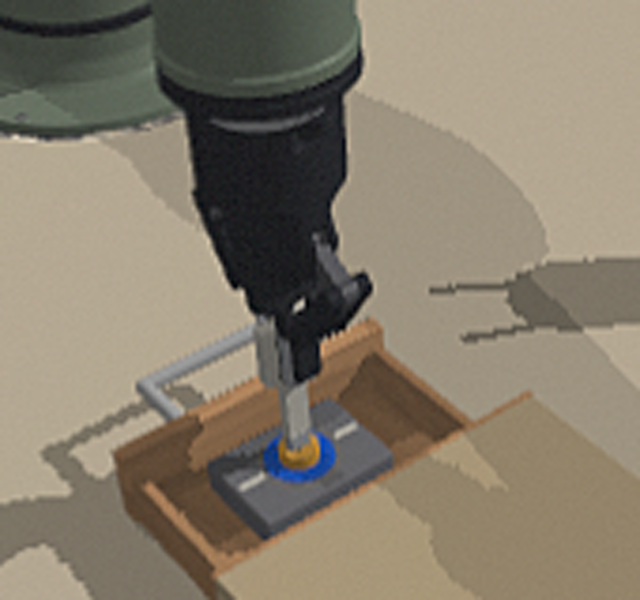

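```bash
python3 - <<'E'
from h import *
for n,b in [('side10',(258,228)),('scene10',(229,210))]:
    c=load(n);P=cloud(c);H=cv2.cvtColor(c['image'],cv2.COLOR_BGR2HSV)
    m=(H[...,0]<35)&(H[...,0]>8)&(H[...,1]>150);k=np.zeros_like(m);k[int(b[1])-12:int(b[1])+14,int(b[0])-12:int(b[0])+12]=1;m&=k>0
    m&=(P[...,2]>33);p=P[m];D=np.c_[(p-DC)@ux,(p-DC)@uy,p[:,2]]
    print(n,len(p),'topz',np.percentile(D[:,2],[20,50,80]).round(1),'brass x',D[:,0].min().round(1),D[:,0].max().round(1),'y',D[:,1].min().round(1),D[:,1].max().round(1))
    f=(abs(P[...,0]-572)<20)&(abs(P[...,1]+74)<20)&(P[...,2]>44)&(P[...,2]<75)
    q=P[f];q=np.c_[(q-DC)@ux,(q-DC)@uy,q[:,2]]
    for lo,hi in ((44,55),(55,65),(65,75)):
        w=q[(q[:,2]>lo)&(q[:,2]<hi)]; print('  stem',lo,len(w),w.min(0).round(1),w.max(0).round(1))
E
python3 - <<'E'
import cv2
a=cv2.imread('pics/side10.png')[205:245,235:285];b=cv2.imread('pics/scene10.png')[185:225,205:255]
cv2.imwrite('pics/s11.png',cv2.hconcat([cv2.resize(x,(400,320),interpolation=0) for x in (a,b)]))
E
```

```text
side10 42 topz [38.2 39.8 40.5] brass x -190.0 -171.0 y -11.1 9.8
  stem 44 24 [-183.5   -7.5   44.2] [-175.6    5.6   53.7]
  stem 55 25 [-183.7   -7.6   55.6] [-176.4    5.3   64.9]
  stem 65 22 [-183.9   -7.3   66.3] [-176.6    4.4   74.4]
scene10 45 topz [37.1 38.9 39.9] brass x -183.7 -164.8 y -12.1 10.5
  stem 44 28 [-180.2   -7.6   44. ] [-172.1    7.    54.2]
  stem 55 25 [-179.2   -7.5   55. ] [-171.2    6.3   64.4]
  stem 65 28 [-181.7   -7.9   65.3] [-171.1    7.6   74.4]
```

View pics/s11.png

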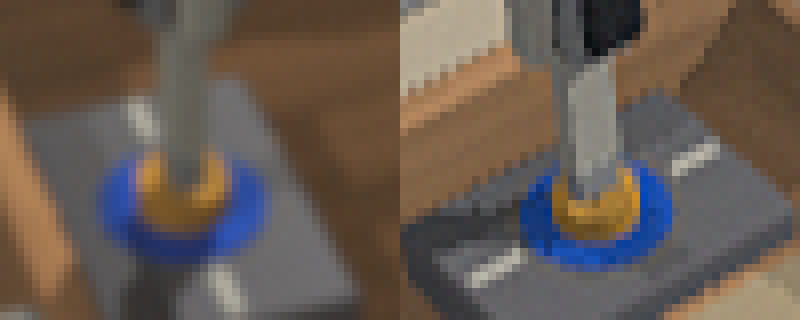

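View pics/wrist10.png

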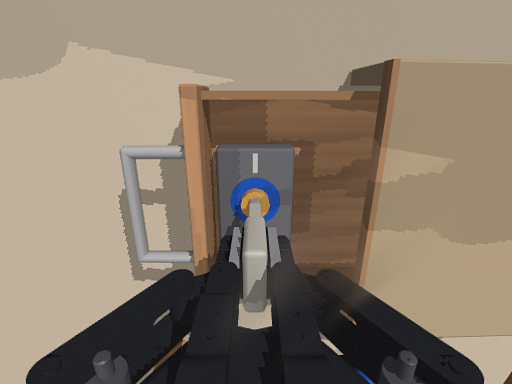

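Run:
```python
from h import *
wait(0.5)
f=np.mean([ (read_state()['ft_force'],wait(0.02))[0] for _ in range(15)],0)
s=read_state();print(f-[0.07,-0.03,-0.26],s['eef_pos'],s['finger_gap'],abs(s['qvel']).max(),s['time'])
if 2.5<f[2]+.26<8: finish_job()
```

```text
[2.55463284 0.23518087 5.09669911] [571.42003959 -73.81658826  62.22427164] 11.56621343144324 0.0020054639283665914 27.5667
the job is handed in; nothing more can be done
```

I pulled the tray to its stop, lifted the fob from the cork stand and handed the job in with its tip held on the brass contact. Robot time at hand-in was about 27.6 s; no verdict is given.

**Last checks**
- **Press:** about 5.1 N upward on the tool. The contact top reads about 40 mm high, so it is pressed in roughly 6 mm, about half way.
- **Centring:** the tip looks within 1–2 mm of the contact's centre in both fixed cameras.
- **Attitude:** the stem looks upright. Before the press, the head was within about 0.01 rad of the deck's y axis, along which the white marks lie.
- **Tray:** the pull ended on a force stop where the stop was expected. The contact was then 176–179 mm in front of the deck's centre, against 180 expected, so about 126–129 mm out.
- **Grip:** the fingers are 11.6 mm apart on the 12 mm head, and the arm was at rest.

**What failed or disagreed**
- **First pull:** it missed, because the closed fingertips really end about 34 mm short of the reported TCP. The fingers passed over the handle without touching it. I measured the offset in all three cameras and allowed for it from then on.
- **Cameras:** the scene and side views disagreed by 2–3 mm along the deck's x. I therefore compared tip and contact within the same view.
- **Sideways force:** the reading along x rose from 1.4 to 2.6 N during the hold. That is about the tray's 2.5 N of friction, but I took no new picture after the rise to check the tray.

I never went near the tumbler, brush, coaster or peg, but I did not measure their positions again at the end.

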